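# Hang the setting ring on the rotary gauge rack

### The job

Turn the rotary gauge rack so that its one empty hook stands over the red pointer on the rack's base; only then take the steel setting ring out of its wooden rest and pass it over that hook. Push the ring in against the yellow sprung pad with a firm but gentle push of about 10 newtons (never over 20, neither with the ring nor with the fingers on the rack), then let it down to hang on the hook and let go, the hook still over the pointer and the other things on the desk left where they are.

Things in the scene. Friction and masses are not known exactly. Their poses are not given: they have to be found in the camera images.
- hook (a point): The one empty hook: a level round steel bar, 12 mm thick, pointing radially out from the rack's upright turning axis, with an upturned tip. This point is on the bar's centre line under the tip, 106 mm from the turning axis, 150 mm above the desk. x points level along the bar from the tip to the turning axis, z up. The tip spans 96 to 114 mm from the axis, its top 19 mm above the centre line.
- bar_mid (a point): On the empty hook's centre line, 61 mm from the turning axis, axes as hook. Round the bar hereabouts is a yellow pad, a disc 46 mm across, square to the bar, sprung towards the tip, on a black collar. Its outer face is anywhere from 48 to 74 mm from the axis: it varies and is not measured, so feel for it. It gives 1 mm per 3 N, and bottoms hard after 5.5 mm (16 N).
- rack: Turning part of the rack, origin on its upright turning axis at desk height, z up, x as hook. Turns endlessly both ways with 0.16 N m of friction (2 N sideways at a hook) and stays where left. 4 hooks 90 degrees apart; 3 carry ring gauges locked on (44 mm across, 68 to 80 mm from the axis, 15 mm above to 29 mm below the bars' centre line). Cream hub 60 mm across, top 186 mm above the desk.
- pointer (a point): End of the red pointer on the rack's teal round base (fixed, 170 mm across, 20 mm high): 14 mm above the desk, 106 mm from the turning axis. Its x axis points level to the turning axis, z up. The empty hook is rightly placed when the point hook is straight above this point.
- ring_center (a point): Centre of the loose steel setting ring: 60 mm outside, bore 34 mm, 14 mm thick, 0.2 kg. x is the bore's axis (level: it stands on edge). Starts 70 mm above the desk in its rest. Take it from above across its outside diameter, a finger to each side along its y axis, at centre height: both sides are free. Hung on the hook, its centre is 11 mm below the bar's centre line.
- rest: Wooden rest of the ring, fixed: foot 70 x 90 mm (x, y), 12 mm high; two cork V pads and two cheeks (40 mm along y, top 54 mm above the desk) hold the ring on edge with 5 mm play along x. Origin under its centre on the desk; x along the ring's bore, z up.
- violet_pot: Bystander: potted violet, 120 mm across, 140 mm high. Origin under its centre. Leave alone.
- block_case: Bystander: flat wooden gauge-block case 110 x 160 x 33 mm. Origin under its centre. Leave alone.
- mouse: Bystander: grey computer mouse 100 x 58 x 30 mm. Origin under its centre. Leave alone.
Mind the look-alikes: they are no part of the job. Of the things shaped like the part that bears ring_center, the bare steel one is meant.

How it is judged:
By the outcome, as a careful person would: the job done as asked, in the order asked, and still so for the second after the job is handed in, with the robot touching nothing.
It also fails if it takes over 72 s, if anything falls off the work surface, if the arm or the gripper's body presses on something with over 40 N, if the wrist force passes 120 N, or if a joint passes its speed limit or range.

### The arm

A 6-joint arm with a two-finger parallel gripper is mounted at the origin on the work surface. World frame = base frame: x ahead of the robot, y to its left, z up, the work surface at z = 0. Lengths are in m, angles in rad, forces in N, time in s.
With the tool pointing down it reaches from about 0.35 to 1 m from the base axis. Payload 7.1 kg.
Tool frame: the origin (TCP) lies between the finger pads; the fingertips stand 17 mm ahead of it and the grasp point (between the pads) lies 2 mm behind it; z points along the fingers, y is the line along which they close (so a half turn about z gives the same grasp; the last joint's range is limited). The gripper opens to 85 mm and grips with 20 to 120 N. Pads are 22 mm wide; open, the fingers measure 114 mm over their backs; the gripper's body (76 mm by 85 mm) begins 54 mm behind the grasp point. The pads swing forward as they close: fully open they stand 13 mm farther back than shut.
Start: joints at [-1.133, 0.423, 1.63, -0, 1.089, -0.019], TCP at [0.276, -0.561, 0.248] pointing down, gripper open.
Joint ranges: [-3, 3], [-0.9, 2.11], [0.09, 2.58], [-1.31, 4.45], [0.11, 2.69], [-2.54, 2.54]. Speed limits (rad/s): [2.39, 2.39, 3.01, 3.14, 3.14, 3.14].

### API

Orientations are given as a rotation vector (axis times angle).
In Python, from station import monitor, eyes, workorder gives the robot as it stands.
- The arm moves only by the tool apply_moves, never from a script. Its argument "moves" is a list of rows, each a list of 3 entries, a list of its own where there are three numbers: the finger opening in m, from 0 to 0.0854, then the shift along the tool's x, y, z in m, then the turn, a rotation vector about the tool's x, y, z in rad. A call has 1 to 8 rows; each row is the pose to reach, as a shift and turn from the pose commanded when the call began, along the tool's axes at that moment; what a row does not reach only later rows make up. A row lasts 1/8 s, in which the tool goes at most 62.5 mm and 10.7 degrees, less where a joint would pass 70% of its speed; a pose out of reach is approached as far as the arm can. A call with a gripper value outside its range is refused whole. The fingers move at their own pace and stop on an object; the grip force is fixed at half the most. Time passes only in rows, so rows that repeat a pose let the fingers close. It gives the time, the measured TCP pose, the force, the opening and the grip force at its end, in the units of the state.
- monitor.get_state(): the state, without advancing time (a new reading comes with each control period).
- eyes.get_image(name): name is "scene" or "top" or "wrist"; returns (picture, depth): 480x640x3 uint8, red, green, blue; 480x640 float32, m along the optical axis (not along the pixel's ray), 0 where there is no reading.
- eyes.camera_info(name): a dict with "vertical_fov" (degrees; the focal length in pixels is half the picture's height over the tangent of half this angle, whatever the lens; pixels are square), "cx", "cy" (the principal point, pixels), "D" ([k1, k2, p1, p2, k3] as OpenCV has them; the pictures are not rectified), "position" and "attitude" of the camera in the world; the wrist camera has in their place "hand_eye" (4x4, takes a point from camera to tool coordinates, whose origin is the TCP and whose axes are the flange's). Camera axes: x right, y down, z forward; pixel columns grow to the right and rows downward; lengths in m; the calibration is good to about 2 mm. A picture is of the moment at which its call begins: read the wrist's pose just before it. camera_info takes no time and is no camera call.
- workorder.finish_job(): hands the job in; it is judged then, once.
The state is a dict: "t": time; "joint_pos": joint angles; "qvel": joint speeds; "joint_torque": joint torques, N m; "tcp_pos": TCP position; "orientation": TCP orientation; "ft_force": force on the tool from outside, world axes, zero at the start; "moment": the same for the moment, N m; "opening": finger opening in m; "grip_force": force on a finger pad.
Only numpy, scipy, OpenCV 4.12 (cv2) and the standard library are available. Lean on these libraries where they do the work, as an engineer would, in place of code of your own. Each camera call takes 0.05 s, during which the arm holds its last target. There are 200 camera calls.

## Working session

There is one attempt and no reset: what is moved stays moved. The work goes in short steps, Python scripts to look and compute and a tool call to move; the robot and the scene stay as the last step left them, time stands still between calls to the robot, and variables do not carry over. Pictures are saved under pics/ and viewed, at most 12 in all, crops included, and the job is handed in when it is done.

Besides the shell and the picture viewer there is one more tool, called after ">>>" as name(argument=value, ...) on one line, values as JSON. apply_moves: Moves the arm, as the interface text tells. Its arguments: {"type":"object","properties":{"moves":{"type":"array"}},"required":["moves"]}

```bash
ls; mkdir -p pics
python3 - <<'E'
from station import monitor, eyes
import cv2,numpy as np
print(monitor.get_state())
for n in ("scene","top"):
    im,d=eyes.get_image(n); cv2.imwrite(f"pics/{n}0.png",im[:,:,::-1]); np.savez(f"pics/{n}0.npz",im=im,d=d)
for n in ("scene","top","wrist"): print(n,eyes.camera_info(n))
E
```

```text
pics
{'t': 0.0, 'joint_pos': array([-1.13299216e+00,  4.23814783e-01,  1.63070588e+00,  6.24747733e-05,
        1.08860662e+00, -1.89931304e-02]), 'qvel': array([ 4.63445095e-04, -6.17437383e-05, -5.55745868e-04, -5.01704191e-04,
        5.89003057e-05,  1.27221840e-03]), 'joint_torque': array([-5.95156162e-04, -5.57390606e+01, -2.81741327e+01, -9.14873203e-05,
        7.35434383e-03,  7.76841034e-06]), 'tcp_pos': array([ 0.27548916, -0.560419  ,  0.24755571]), 'orientation': array([-3.05854314e+00, -7.10926421e-01,  4.15897692e-04]), 'ft_force': array([ 0.66690437, -0.42424432,  0.24159125]), 'moment': array([-0.00356318,  0.01643247,  0.01382245]), 'grip_force': 0.0, 'opening': 0.08531155523047448}
scene {'vertical_fov': 50.25004242709972, 'cx': 327.03739289328985, 'cy': 239.58456576585078, 'D': array([-0.10046003,  0.        ,  0.        ,  0.        ,  0.        ]), 'position': array([1.1123015 , 0.51363777, 0.84933571]), 'attitude': array([-0.97071217, -2.47462487,  1.05580796])}
top {'vertical_fov': 52.54890444734856, 'cx': 311.5353123380418, 'cy': 240.3031928519557, 'D': array([-0.13485651,  0.        ,  0.        ,  0.        ,  0.        ]), 'position': array([ 0.46829136, -0.07632319,  1.2955236 ]), 'attitude': array([-2.14333493,  2.20870479, -0.0799217 ])}
wrist {'vertical_fov': 64.28814076014505, 'cx': 321.0848995851352, 'cy': 242.2438244188517, 'D': array([0.01139549, 0.        , 0.        , 0.        , 0.        ]), 'hand_eye': array([[-1.37873446e-04, -9.52950297e-01, -3.03126563e-01,
         7.84991947e-02],
       [ 9.99999814e-01,  4.88043538e-05, -6.08265875e-04,
        -1.37831504e-03],
       [ 5.94441042e-04, -3.03126590e-01,  9.52950113e-01,
        -1.25633344e-01],
       [ 0.00000000e+00,  0.00000000e+00,  0.00000000e+00,
         1.00000000e+00]])}
```

View pics/scene0.png

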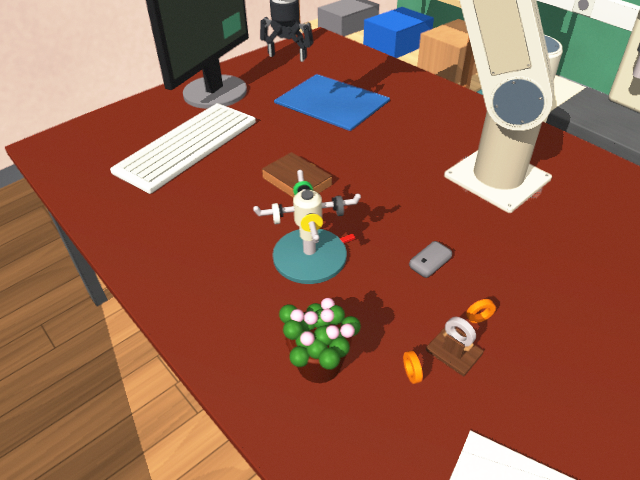

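View pics/top0.png

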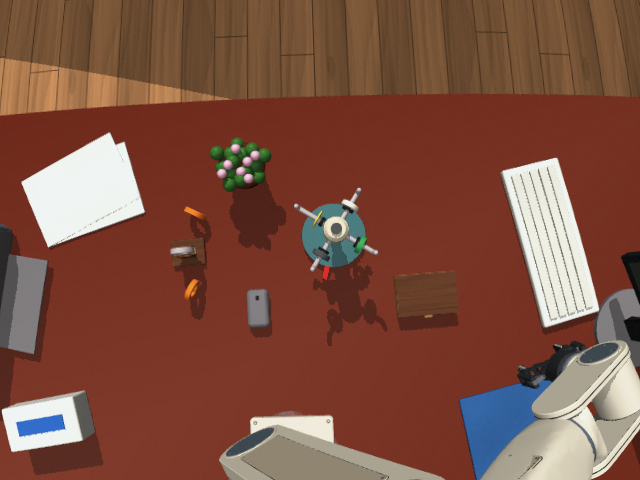

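The scene view shows the rack at about (309,230), its empty yellow-pad hook pointing at the camera, and the ring in its rest at (460,332) between two orange look-alikes. The top view shows the hub at (336,229), the empty hook tip at (297,206), the red pointer at (326,272), and the ring at (183,251) with its bore axis running roughly vertical in the image.

```bash
cat > h.py <<'E'
import numpy as np,cv2
from scipy.spatial.transform import Rotation as R
from station import monitor,eyes
def cam(n,s=None):
    c=eyes.camera_info(n); f=240/np.tan(np.radians(c["vertical_fov"])/2)
    K=np.array([[f,0,c["cx"]],[0,f,c["cy"]],[0,0,1]])
    if n=="wrist":
        T=np.eye(4);T[:3,:3]=R.from_rotvec(s["orientation"]).as_matrix();T[:3,3]=s["tcp_pos"];T=T@c["hand_eye"]
        return K,c["D"],T[:3,:3],T[:3,3]
    return K,c["D"],R.from_rotvec(c["attitude"]).as_matrix(),np.array(c["position"])
def onplane(C,uv,z):
    K,D,Rm,p=C; n=cv2.undistortPoints(np.float64(uv).reshape(-1,1,2),K,D).reshape(-1,2)
    r=np.c_[n,np.ones(len(n))]@Rm.T
    return p+r*((z-p[2])/r[:,2])[:,None]
def cloud(C,d):
    K,D,Rm,p=C; v,u=np.mgrid[0:480,0:640]
    n=cv2.undistortPoints(np.float64(np.c_[u.ravel(),v.ravel()]).reshape(-1,1,2),K,D).reshape(-1,2)
    return ((np.c_[n,np.ones(len(n))]*d.reshape(-1,1))@Rm.T+p).reshape(480,640,3)
E
python3 - <<'E'
from h import *
for n in("top","scene"):
    z=np.load(f"pics/{n}0.npz");C=cam(n);P=cloud(C,z["d"]);im=z["im"]
    hsv=cv2.cvtColor(im,cv2.COLOR_RGB2HSV);H,S,V=[hsv[...,i].astype(int) for i in range(3)]
    ok=z["d"]>0
    near=(abs(P[...,0]-.47-0.04)<.2)&(abs(P[...,1]+.1)<.2)&ok
    teal=(H>80)&(H<100)&(S>90)&near&(abs(P[...,2]-.02)<.01)
    (c,r)=cv2.minEnclosingCircle(P[teal][:,:2].astype(np.float32)); print(n,"base",c,r)
    hub=near&(P[...,2]>.18)&(P[...,2]<.2); (c,r)=cv2.minEnclosingCircle(P[hub][:,:2].astype(np.float32)); print("hub",c,r,P[hub].mean(0))
    red=((H<5)|(H>175))&(S>225)&(V>190)&near&(P[...,2]<.03)&(P[...,2]>.006)
    print("red",red.sum(),P[red].mean(0) if red.any() else 0); 
    a=np.array(c); Q=P[red][:,:2]
    if red.any():
        rr=np.linalg.norm(Q-a,axis=1);print("red far",rr.max(),Q[rr>rr.max()-.01].mean(0),P[red][:,2].mean())
    m=near&(P[...,2]>.135)&(P[...,2]<.18); Q=P[m]; rr=np.linalg.norm(Q[:,:2]-a,axis=1); th=np.degrees(np.arctan2(*(Q[:,:2]-a).T[::-1]))
    k=(rr>.094)&(rr<.118)
    lab=np.round(th[k]/1).astype(int); print("tips th",dict(zip(*np.unique(lab,return_counts=True))))
    yel=(H>22)&(H<34)&(S>150)&near&(P[...,2]>.1);print("yellow",yel.sum(),P[yel].mean(0))
    rg=ok&(abs(P[...,0]-.45)<.15)&(abs(P[...,1]-.24)<.12)&(P[...,2]>.075)&(P[...,2]<.11)&(S<70)
    Q=P[rg]; print("ring",len(Q),Q.mean(0),Q.min(0),Q.max(0)); w,vv=np.linalg.eigh(np.cov(Q[:,:2].T)); print(w,vv[:,1])
    ex=[(ok&(abs(P[...,0]-.45)<.2)&(abs(P[...,1]-.24)<.15)&(P[...,2]>.004)&(P[...,2]<.02)&(H<20)&(S<200)&(V<140))]
    if ex[0].sum()>20:
        print("foot",cv2.minAreaRect(P[ex[0]][:,:2].astype(np.float32)))
E
```

```text
top base (0.5855371356010437, -0.12609539926052094) 0.08383697271347046
hub (0.5827241539955139, -0.1260872781276703) 0.025754304602742195 [ 0.58458016 -0.12644914  0.18408628]
red 0 0
tips th {np.int64(-124): np.int64(7), np.int64(-123): np.int64(6), np.int64(-122): np.int64(8), np.int64(-121): np.int64(7), np.int64(-120): np.int64(6), np.int64(-119): np.int64(5), np.int64(-118): np.int64(2), np.int64(-35): np.int64(2), np.int64(-34): np.int64(7), np.int64(-33): np.int64(8), np.int64(-32): np.int64(8), np.int64(-31): np.int64(8), np.int64(-30): np.int64(6), np.int64(-29): np.int64(8), np.int64(-28): np.int64(1), np.int64(54): np.int64(4), np.int64(55): np.int64(7), np.int64(56): np.int64(7), np.int64(57): np.int64(7), np.int64(58): np.int64(7), np.int64(59): np.int64(7), np.int64(60): np.int64(5), np.int64(144): np.int64(5), np.int64(145): np.int64(4), np.int64(146): np.int64(6), np.int64(147): np.int64(6), np.int64(148): np.int64(6), np.int64(149): np.int64(6), np.int64(150): np.int64(4)}
yellow 29 [ 0.61474508 -0.07687825  0.16442831]
ring 127 [0.55152005 0.25892805 0.09245379] [0
[... 989 characters left out ...]
.int64(2), np.int64(55): np.int64(8), np.int64(56): np.int64(8), np.int64(57): np.int64(8), np.int64(58): np.int64(8), np.int64(59): np.int64(8), np.int64(60): np.int64(2), np.int64(61): np.int64(2), np.int64(145): np.int64(8), np.int64(146): np.int64(15), np.int64(147): np.int64(16), np.int64(148): np.int64(12), np.int64(149): np.int64(6), np.int64(150): np.int64(4)}
yellow 241 [ 0.61261769 -0.08134884  0.15394367]
ring 297 [0.55420567 0.26887271 0.09033345] [0.54181644 0.23888431 0.07550734] [0.5618918  0.29558907 0.09982552]
[1.80086928e-05 2.44044438e-04] [-0.10117537  0.99486861]
foot ((0.4923798143863678, 0.19718694686889648), (0.2888224422931671, 0.215511754155159), 4.965359687805176)
```

```bash
cat >> h.py <<'E'
def rows(way):
    """way: list of (opening,x,y,z,yaw_deg); prints rows relative to the present pose"""
    s=monitor.get_state();R0=R.from_rotvec(s["orientation"])
    for o,x,y,z,a in way:
        t=(R.from_euler("z",a,degrees=True)*R.from_rotvec([np.pi,0,0]))
        d=R0.inv().apply(np.array([x,y,z])-s["tcp_pos"]);w=(R0.inv()*t).as_rotvec()
        print([o,[round(float(v),4) for v in d],[round(float(v),3) for v in w]])
A=np.array([.5855,-.124])
def pol(o,r,th,z,yaw=None):
    t=np.radians(th);return (o,A[0]+r*np.cos(t),A[1]+r*np.sin(t),z,th if yaw is None else yaw)
E
python3 - <<'E'
from h import *
rows([pol(.03,.1,57.4,.25),pol(.03,.1,57.4,.15)])
z=np.load("pics/top0.npz");C=cam("top");hsv=cv2.cvtColor(z["im"],cv2.COLOR_RGB2HSV).astype(int)
m=np.zeros((480,640),bool);m[255:290,310:345]=1
m&=((hsv[...,0]<6)|(hsv[...,0]>174))&(hsv[...,2]>170)&(hsv[...,1]>200);v,u=np.nonzero(m);print(len(u),u.min(),u.max(),v.min(),v.max())
Q=onplane(C,np.c_[u,v],.015)[:,:2]-A;r=np.linalg.norm(Q,axis=1);th=np.degrees(np.arctan2(Q[:,1],Q[:,0]));print(r.min(),r.max(),th.mean(),th[r>.095].mean())
E
```

```text
[0.03, [0.5562, -0.3068, -0.0019], [-0.001, -0.0, -0.545]]
[0.03, [0.5562, -0.3067, 0.0981], [-0.001, -0.0, -0.545]]
57 322 328 266 279
0.084904309843614 0.11795138597827012 167.220572997627 167.13008305302378
```

>>> apply_moves(moves=[[0.03,[0.05,-0.0276,0],[0,0,-0.049]],[0.03,[0.1,-0.0552,0],[0,0,-0.098]],[0.03,[0.15,-0.0828,0],[0,0,-0.147]],[0.03,[0.2,-0.1104,0],[0,0,-0.196]],[0.03,[0.25,-0.138,0],[0,0,-0.245]],[0.03,[0.3,-0.1655,0],[0,0,-0.294]],[0.03,[0.35,-0.193,0],[0,0,-0.343]],[0.03,[0.4,-0.2207,0],[0,0,-0.392]]])

```text
t: 1.1
tcp_pos: [0.538, -0.1847, 0.2481]
orientation: [-2.862, -1.296, 0.0]
ft_force: [0.9, -0.7, -0.5]
opening: 0.0304
grip_force: 0.0
```

>>> apply_moves(moves=[[0.03,[0.05,-0.0056,0],[0,0,-0.05]],[0.03,[0.1,-0.0113,0],[0,0,-0.1]],[0.03,[0.145,-0.016,0],[0,0,-0.153]],[0.03,[0.173,-0.019,0],[0,0,-0.153]],[0.03,[0.173,-0.019,0],[0,0,-0.153]],[0.03,[0.173,-0.019,0],[0,0,-0.153]]])

```text
t: 1.85
tcp_pos: [0.6367, -0.0444, 0.2478]
orientation: [-2.755, -1.509, 0.002]
ft_force: [1.4, -0.1, -0.4]
opening: 0.0302
grip_force: 0.0
```

Run:
```python
from h import *
s=monitor.get_state();print(s)
im,d=eyes.get_image("wrist");cv2.imwrite("pics/w1.png",im[:,:,::-1])
rows([pol(.03,.1,57.4,.25),pol(.03,.1,57.4,.15)])
```

```text
{'t': 1.85, 'joint_pos': array([-8.81266159e-02,  4.43508451e-01,  1.59848043e+00, -3.75487583e-04,
        1.10085100e+00,  4.80906956e-01]), 'qvel': array([-0.01527547, -0.00750678,  0.00320147,  0.00077375, -0.00061974,
        0.00087101]), 'joint_torque': array([ 9.16427672e-01, -5.69586003e+01, -2.87744969e+01,  4.58835158e-02,
       -2.29988649e-02,  6.96567629e-03]), 'tcp_pos': array([ 0.63671899, -0.04440669,  0.24784667]), 'orientation': array([-2.75518577e+00, -1.50862429e+00,  1.92081084e-03]), 'ft_force': array([ 1.3842598 , -0.14373154, -0.38352016]), 'moment': array([ 0.01599759, -0.00826745,  0.04731825]), 'grip_force': 0.0, 'opening': 0.030217605685777596}
[0.03, [0.0057, -0.0004, -0.002], [-0.001, 0.001, -0.001]]
[0.03, [0.0058, -0.0004, 0.098], [-0.001, 0.001, -0.001]]
```

View pics/w1.png

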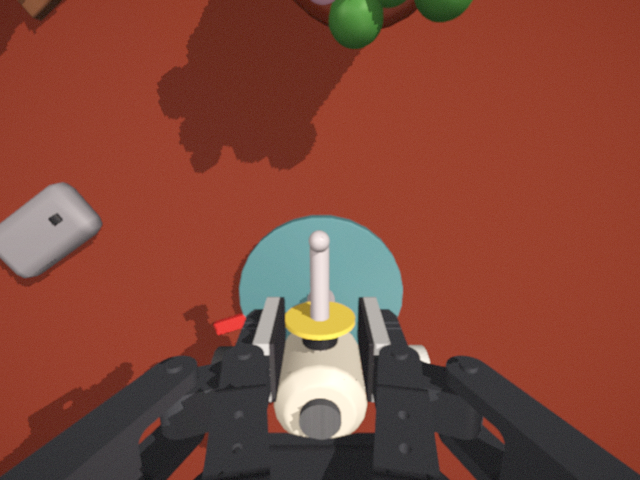

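Image: the empty hook lies straight between the fingers (bar at u≈320, tip ball at (319,240)); the red pointer is at (228,325).

>>> apply_moves(moves=[[0.03,[0.003,0,0.02],[0,0,0]],[0.03,[0.0055,0,0.045],[0,0,0]],[0.03,[0.0055,0,0.07],[0,0,0]],[0.03,[0.0055,0,0.09],[0,0,0]],[0.03,[0.0055,0,0.098],[0,0,0]],[0.026,[0.0055,0,0.098],[0,0,0]],[0.026,[0.0055,0,0.098],[0,0,0]]])

```text
t: 2.78
tcp_pos: [0.641, -0.0395, 0.1512]
orientation: [2.755, 1.508, 0.002]
ft_force: [0.0, -0.2, -0.2]
opening: 0.0263
grip_force: 0.0
```

Run:
```python
from h import *
print(monitor.get_state()["tcp_pos"],monitor.get_state()["ft_force"])
rows([pol(.026,.1,t,.15) for t in (58.5,60,61.5,63,65,68,72,77)])
```

```text
[ 0.64098933 -0.03949968  0.15115802] [ 0.01908798 -0.17961498 -0.20946898]
[0.026, [-0.0011, -0.0031, 0.0012], [0.001, -0.001, -0.019]]
[0.026, [-0.0012, -0.0058, 0.0011], [0.001, -0.001, -0.046]]
[0.026, [-0.0013, -0.0084, 0.0011], [0.001, -0.001, -0.072]]
[0.026, [-0.0016, -0.011, 0.0011], [0.001, -0.001, -0.098]]
[0.026, [-0.002, -0.0144, 0.0011], [0.001, -0.001, -0.133]]
[0.026, [-0.0028, -0.0196, 0.0011], [0.001, -0.001, -0.185]]
[0.026, [-0.0043, -0.0264, 0.0011], [0.001, -0.001, -0.255]]
[0.026, [-0.0069, -0.0348, 0.0011], [0.001, -0.0, -0.342]]
```

>>> apply_moves(moves=[[0.026,[-0.001,-0.003,0.001],[0,0,-0.02]],[0.026,[-0.001,-0.006,0.001],[0,0,-0.046]],[0.026,[-0.0013,-0.0084,0.001],[0,0,-0.072]],[0.026,[-0.0016,-0.011,0.001],[0,0,-0.098]],[0.026,[-0.002,-0.0144,0.001],[0,0,-0.133]],[0.026,[-0.0028,-0.0196,0.001],[0,0,-0.185]],[0.026,[-0.0043,-0.0264,0.001],[0,0,-0.255]],[0.026,[-0.0069,-0.0348,0.001],[0,0,-0.342]]])

```text
t: 3.78
tcp_pos: [0.6075, -0.0264, 0.1496]
orientation: [2.454, 1.96, 0.001]
ft_force: [1.6, -1.5, 0.7]
opening: 0.0262
grip_force: 0.8
```

Run:
```python
from h import *
print(monitor.get_state()["tcp_pos"],monitor.get_state()["ft_force"])
rows([pol(.026,.1,t,.15) for t in (82,88,94,100,106,112,118,124)])
```

```text
[ 0.60752087 -0.02635484  0.14955751] [ 1.59890529 -1.49856641  0.71865735]
[0.026, [-0.0004, -0.0082, -0.0005], [0.001, -0.0, -0.083]]
[0.026, [-0.0019, -0.0186, -0.0005], [0.001, -0.0, -0.188]]
[0.026, [-0.0044, -0.0287, -0.0005], [0.001, -0.0, -0.293]]
[0.026, [-0.0079, -0.0386, -0.0005], [0.001, 0.0, -0.398]]
[0.026, [-0.0125, -0.048, -0.0005], [0.001, 0.0, -0.502]]
[0.026, [-0.018, -0.0569, -0.0005], [0.001, 0.0, -0.607]]
[0.026, [-0.0244, -0.0652, -0.0005], [0.001, 0.0, -0.712]]
[0.026, [-0.0316, -0.0727, -0.0005], [0.001, 0.0, -0.817]]
```

Rack is turning with about 2 N.

>>> apply_moves(moves=[[0.026,[-0.0004,-0.0082,-0.0005],[0,0,-0.083]],[0.026,[-0.0019,-0.0186,-0.0005],[0,0,-0.188]],[0.026,[-0.0044,-0.0287,-0.0005],[0,0,-0.293]],[0.026,[-0.0079,-0.0386,-0.0005],[0,0,-0.398]],[0.026,[-0.0125,-0.048,-0.0005],[0,0,-0.502]],[0.026,[-0.018,-0.0569,-0.0005],[0,0,-0.607]],[0.026,[-0.0244,-0.0652,-0.0005],[0,0,-0.712]],[0.026,[-0.0316,-0.0727,-0.0005],[0,0,-0.817]]])

```text
t: 4.78
tcp_pos: [0.5291, -0.0405, 0.1499]
orientation: [1.473, 2.775, 0.001]
ft_force: [1.8, 1.1, 0.0]
opening: 0.0261
grip_force: 0.9
```

Run:
```python
from h import *
print(monitor.get_state()["tcp_pos"],monitor.get_state()["ft_force"])
rows([pol(.026,.1,t,.15) for t in (129,135,141,147,153,158,162,164)])
```

```text
[ 0.52907401 -0.04051307  0.14993536] [1.79192929 1.1065464  0.04705296]
[0.026, [-0.0011, -0.0086, -0.0001], [0.001, -0.0, -0.086]]
[0.026, [-0.0026, -0.019, -0.0001], [0.001, -0.0, -0.191]]
[0.026, [-0.0051, -0.0292, -0.0001], [0.001, -0.0, -0.295]]
[0.026, [-0.0087, -0.039, -0.0001], [0.001, -0.0, -0.4]]
[0.026, [-0.0132, -0.0484, -0.0001], [0.001, -0.0, -0.505]]
[0.026, [-0.0178, -0.0558, -0.0001], [0.001, -0.0, -0.592]]
[0.026, [-0.0219, -0.0615, -0.0001], [0.001, -0.0, -0.662]]
[0.026, [-0.0241, -0.0642, -0.0001], [0.001, -0.0, -0.697]]
```

>>> apply_moves(moves=[[0.026,[-0.0011,-0.0086,0],[0,0,-0.086]],[0.026,[-0.0026,-0.019,0],[0,0,-0.191]],[0.026,[-0.0051,-0.0292,0],[0,0,-0.295]],[0.026,[-0.0087,-0.039,0],[0,0,-0.4]],[0.026,[-0.0132,-0.0484,0],[0,0,-0.505]],[0.026,[-0.0178,-0.0558,0],[0,0,-0.592]],[0.026,[-0.0219,-0.0615,0],[0,0,-0.662]],[0.026,[-0.0241,-0.0642,0],[0,0,-0.697]]])

```text
t: 5.78
tcp_pos: [0.4887, -0.0964, 0.1498]
orientation: [-0.44, -3.109, -0.001]
ft_force: [-0.5, 2.0, 0.8]
opening: 0.0262
grip_force: 0.9
```

```bash
cat >> h.py <<'E'
def hookscan(n):
    """tip angles about A, and red pointer angle, from camera n"""
    s=monitor.get_state(); im,d=eyes.get_image(n);C=cam(n,s);P=cloud(C,d);Q=P[...,:2]-A
    hsv=cv2.cvtColor(im,cv2.COLOR_RGB2HSV).astype(int);r=np.linalg.norm(Q,axis=-1);th=np.degrees(np.arctan2(Q[...,1],Q[...,0]))%360
    m=(d>0)&(r>.08)&(r<.116)&(P[...,2]>.14)&(P[...,2]<.175)&(hsv[...,1]<70)&(hsv[...,2]>120)
    for q in (167,257,347,77):
        k=m&(abs(th-q)<20);print(n,q,k.sum(),th[k].mean().round(2) if k.any() else "")
    m=(d>0)&(r>.09)&(r<.113)&(P[...,2]<.03)&(P[...,2]>.008)&((hsv[...,0]<6)|(hsv[...,0]>174))&(hsv[...,1]>200)&(hsv[...,2]>170)
    print("red",m.sum(),th[m].mean())
    return im
E
python3 - <<'E'
from h import *
s=monitor.get_state();print(s["tcp_pos"],s["ft_force"],s["orientation"])
im=hookscan("wrist");cv2.imwrite("pics/w2.png",im[:,:,::-1]);hookscan("top");hookscan("scene")
E
```

```text
[ 0.48872331 -0.09639937  0.14977296] [-0.47433824  2.01928435  0.82188217] [-4.40449025e-01 -3.10943302e+00 -9.16638048e-04]
wrist 167 3778 160.97
wrist 257 0 
wrist 347 0 
wrist 77 0 
red 0 nan
top 167 0 
top 257 59 250.28
top 347 50 339.15
top 77 45 69.09
red 0 nan
scene 167 73 159.27
scene 257 60 250.04
scene 347 99 341.61
scene 77 76 69.04
red 39 166.02714257061524h.py:37: RuntimeWarning: Mean of empty slice.
  print("red",m.sum(),th[m].mean())
  ret = ret.dtype.type(ret / rcount)
```

View pics/w2.png

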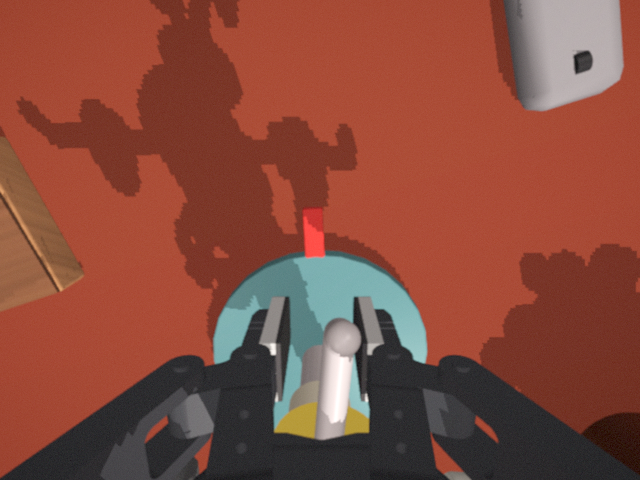

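Image: the red pointer runs (314,257)→(313,209), the hook's tip ball is at (342,336), a few degrees short of the pointer.

```bash
cat >> h.py <<'E'
def wristscan(name,zr=.016):
    s=monitor.get_state(); im,d=eyes.get_image("wrist");C=cam("wrist",s);P=cloud(C,d);cv2.imwrite(name,im[:,:,::-1])
    hsv=cv2.cvtColor(im,cv2.COLOR_RGB2HSV).astype(int);r=np.linalg.norm(P[...,:2]-A,axis=-1)
    m=(d>0)&((hsv[...,0]<4)|(hsv[...,0]>176))&(hsv[...,1]>215)&(hsv[...,2]>200)&(r<.13)
    n,l,st,c=cv2.connectedComponentsWithStats(m.astype(np.uint8));k=1+np.argmax(st[1:,4]);m=l==k
    v,u=np.nonzero(m);Q=P[m];print("red px",st[k],"z",np.median(Q[:,2]))
    X=onplane(C,np.c_[u,v],np.median(Q[:,2]))[:,:2];t=X-A;rr=np.linalg.norm(t,axis=1)
    e=X[(rr>.1)&(rr<.112)].mean(0);print("red r",rr.min(),rr.max(),"mean dir",np.degrees(np.arctan2(*t.mean(0)[::-1])),"at106",e)
    w,vv=np.linalg.eigh(np.cov(X.T));print("red axis",np.degrees(np.arctan2(vv[1,1],vv[0,1]))%180)
    m=(d>0)&(r>.094)&(r<.118)&(P[...,2]>.15)&(P[...,2]<.175)&(hsv[...,1]<70)&(hsv[...,2]>100)
    Q=P[m];T=Q[Q[:,2]>.163];b=T[:,:2].mean(0)-A;print("tip",len(T),T.mean(0),"ang",np.degrees(np.arctan2(b[1],b[0])),np.linalg.norm(b),Q[:,2].max())
E
python3 - <<'E'
from h import *
wristscan("pics/w3.png")
rows([pol(.026,.1,t,.15) for t in (164,165,166,167,168,169,170,171)])
E
```

```text
Traceback (most recent call last):
  File "h.py", line 43, in wristscan
    n,l,st,c=cv2.connectedComponentsWithStats(m.astype(np.uint8));k=1+np.argmax(st[1:,4]);m=l==k
                                                                      ~~~~~~~~~^^^^^^^^^^
ValueError: attempt to get argmax of an empty sequence
```

```bash
python3 - <<'E'
import cv2
im=cv2.imread("pics/w3.png");h=cv2.cvtColor(im,cv2.COLOR_BGR2HSV);print(h[225:245:6,313],h[225:245:6,295])
E
sed -i 's/((hsv\[...,0\]<4)|(hsv\[...,0\]>176))&(hsv\[...,1\]>215)&(hsv\[...,2\]>200)&(r<.13)/((hsv[...,0]<4)|(hsv[...,0]>176))\&(hsv[...,1]>195)\&(hsv[...,2]>190)\&(r<.14)/' h.py
python3 - <<'E'
from h import *
wristscan("pics/w3.png")
rows([pol(.026,.1,t,.15) for t in (164,165,166,167,168,169,170,171)])
E
```

```text
[[  1 193 201]
 [  1 181 255]
 [  1 183 255]
 [  1 182 255]] [[  5 169 152]
 [  5 171 173]
 [  5 169 125]
 [  4 176 123]]
red px [319 217   1   2   2] z 0.014934860136777167
red r 0.11293144016940355 0.11365253708817623 mean dir 163.8748349339106 at106 [nan nan]
red axis 163.6247841471539
tip 1720 [ 0.48097489 -0.08946633  0.16773749] ang 161.7171525095174 0.11008211928411406 0.1748562298993937
[0.026, [0.0001, 0.0, -0.0002], [0.0, -0.0, -0.005]]
[0.026, [0.0, -0.0017, -0.0002], [0.0, -0.0, -0.022]]
[0.026, [-0.0, -0.0035, -0.0002], [0.0, -0.0, -0.04]]
[0.026, [-0.0001, -0.0052, -0.0002], [0.0, -0.0, -0.057]]
[0.026, [-0.0002, -0.0069, -0.0002], [0.0, -0.0, -0.075]]
[0.026, [-0.0004, -0.0087, -0.0002], [0.0, -0.0, -0.092]]
[0.026, [-0.0005, -0.0104, -0.0002], [0.0, -0.0, -0.109]]
[0.026, [-0.0008, -0.0121, -0.0002], [0.0, -0.0, -0.127]]h.py:46: RuntimeWarning: Mean of empty slice.
  e=X[(rr>.1)&(rr<.112)].mean(0);print("red r",rr.min(),rr.max(),"mean dir",np.degrees(np.arctan2(*t.mean(0)[::-1])),"at106",e)
  ret = um.true_divide(
```

```bash
sed -i 's/((hsv\[...,0\]<4)|(hsv\[...,0\]>176))&(hsv\[...,1\]>195)&(hsv\[...,2\]>190)/((hsv[...,0]<3)|(hsv[...,0]>176))\&(hsv[...,1]>172)\&(hsv[...,2]>180)/' h.py
python3 - <<'E'
from h import *
wristscan("pics/w3.png")
E
```

```text
red px [302 208  23  47 903] z 0.01401291986794112
red r 0.08577690594656584 0.12024247955175381 mean dir 166.25447800352512 at106 [ 0.48266707 -0.09881072]
red axis 167.3655503302471
tip 1723 [ 0.48096084 -0.08942863  0.16771352] ang 161.70081580595377 0.11010729005723205 0.17495488272303217
```

>>> apply_moves(moves=[[0.026,[0,-0.0025,0],[0,0,-0.025]],[0.026,[-0.0002,-0.005,0],[0,0,-0.05]],[0.026,[-0.0003,-0.0075,0],[0,0,-0.075]],[0.026,[-0.0004,-0.0095,0],[0,0,-0.096]],[0.026,[-0.0004,-0.0095,0],[0,0,-0.096]],[0.026,[-0.0002,-0.006,0],[0,0,-0.07]],[0.026,[-0.0002,-0.004,-0.02],[0,0,-0.05]],[0.026,[-0.0002,-0.004,-0.06],[0,0,-0.05]]])

```text
t: 7.08
tcp_pos: [0.4874, -0.1, 0.2091]
orientation: [-0.368, -3.116, -0.0]
ft_force: [0.6, 0.2, -0.5]
opening: 0.0262
grip_force: 0.0
```

>>> apply_moves(moves=[[0.026,[0.01,0,-0.04],[0,0,0]],[0.026,[0.03,0,-0.08],[0,0,0]],[0.026,[0.03,0,-0.08],[0,0,0]],[0.026,[0.03,0,-0.08],[0,0,0]]])

```text
t: 7.58
tcp_pos: [0.4592, -0.0934, 0.2895]
orientation: [0.367, 3.12, -0.0]
ft_force: [0.1, 0.1, -1.1]
opening: 0.0258
grip_force: 0.0
```

Run:
```python
from h import *
wristscan("pics/w4.png")
```

```text
red px [313 207  14  31 386] z 0.014057205745555773
red r 0.08616110026447679 0.11987888455140383 mean dir 166.14727379878417 at106 [ 0.48278038 -0.09849963]
red axis 167.69043914784754
tip 215 [ 0.47881512 -0.09519728  0.16703771] ang 164.8915263022513 0.11050457016968 0.16995254583920408
```

View pics/w4.png

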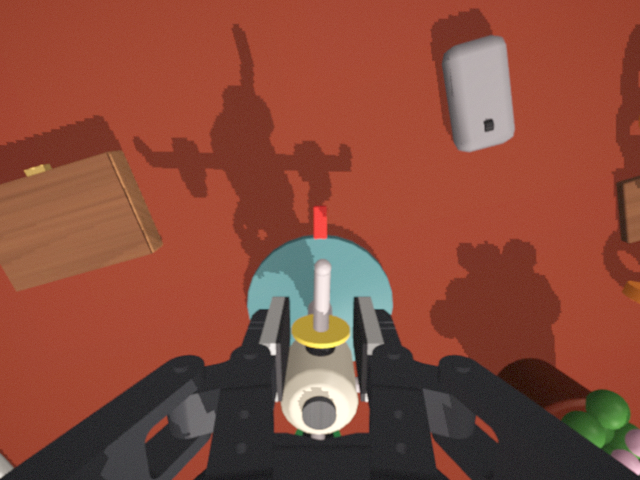

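Image: pointer at column 320 (rows 207–238), tip ball (323,268), hub top (318,410): the hook is still ~1.3° short of the pointer. A small further push.

Run:
```python
from h import *
s=monitor.get_state();K,D,Rm,p=C=cam("wrist",s)
im=cv2.imread("pics/w4.png");hsv=cv2.cvtColor(im,cv2.COLOR_BGR2HSV).astype(int)
for v in (262,266,270,274,280,290,300): 
    u=np.nonzero(hsv[v,300:345,1]<60)[0]+300; print(v,u.min(),u.max(),u.mean(), end="; ")
u=[np.nonzero(hsv[v,300:345,0]<3)[0]+300 for v in (212,220,228)];print([x.mean() for x in u])
# ball ~z .163, pointer z .014
print(onplane(C,[(323.2,268)],.163),onplane(C,[(320,222)],.014))
rows([pol(.026,.1,167,.25),pol(.026,.1,167,.15),pol(.026,.1,168.2,.15),pol(.026,.1,169.4,.15),pol(.026,.1,170.7,.15),pol(.026,.1,168.5,.15),pol(.026,.1,168,.25)])
```

```text
262 315 329 322.0; 266 314 331 322.5; 270 314 331 322.5; 274 314 330 322.0; 280 313 330 321.5; 290 313 330 321.5; 300 312 330 321.0; [np.float64(319.5), np.float64(320.0), np.float64(319.5)]
[[ 0.48038541 -0.09517259  0.163     ]] [[ 0.48480748 -0.09888117  0.014     ]]
[0.026, [-0.0301, -0.0011, 0.0389], [-0.0, -0.001, -0.007]]
[0.026, [-0.0302, -0.0011, 0.1389], [-0.0, -0.001, -0.007]]
[0.026, [-0.0302, -0.0032, 0.1389], [-0.0, -0.001, -0.028]]
[0.026, [-0.0303, -0.0053, 0.1389], [-0.0, -0.001, -0.049]]
[0.026, [-0.0305, -0.0076, 0.1389], [-0.0, -0.001, -0.072]]
[0.026, [-0.0303, -0.0038, 0.1389], [-0.0, -0.001, -0.033]]
[0.026, [-0.0301, -0.0029, 0.0389], [-0.0, -0.001, -0.025]]
```

>>> apply_moves(moves=[[0.026,[-0.03,-0.001,0.05],[0,0,-0.007]],[0.026,[-0.03,-0.001,0.1],[0,0,-0.007]],[0.026,[-0.03,-0.001,0.139],[0,0,-0.007]],[0.026,[-0.03,-0.001,0.139],[0,0,-0.007]],[0.026,[-0.03,-0.0032,0.139],[0,0,-0.028]],[0.026,[-0.0303,-0.0053,0.139],[0,0,-0.049]],[0.026,[-0.0305,-0.0072,0.139],[0,0,-0.068]],[0.026,[-0.0305,-0.0072,0.139],[0,0,-0.068]]])

```text
t: 8.62
tcp_pos: [0.4878, -0.1079, 0.1517]
orientation: [0.26, 3.129, -0.0]
ft_force: [0.2, -0.3, 0.4]
opening: 0.0259
grip_force: 0.0
```

>>> apply_moves(moves=[[0.026,[0,0.003,0],[0,0,0.03]],[0.026,[0,0.004,-0.02],[0,0,0.04]],[0.026,[0,0.004,-0.06],[0,0,0.04]],[0.026,[0.015,0.004,-0.1],[0,0,0.04]],[0.026,[0.03,0.004,-0.139],[0,0,0.04]],[0.026,[0.03,0.004,-0.139],[0,0,0.04]],[0.026,[0.03,0.004,-0.139],[0,0,0.04]]])

```text
t: 9.5
tcp_pos: [0.4582, -0.0986, 0.2895]
orientation: [-0.324, -3.125, 0.0]
ft_force: [0.2, 0.8, 0.2]
opening: 0.0261
grip_force: 0.0
```

Run:
```python
from h import *
s=monitor.get_state();print(s["tcp_pos"],s["orientation"])
wristscan("pics/w5.png")
im=cv2.imread("pics/w5.png");hsv=cv2.cvtColor(im,cv2.COLOR_BGR2HSV).astype(int)
for v in (262,266,270,274,280,290,300): 
    u=np.nonzero(hsv[v,300:345,1]<60)[0]+300; print(v,u.min(),u.max(),u.mean(), end="; ")
u=[np.nonzero(hsv[v,300:345,0]<3)[0]+300 for v in (212,220,228)];print([x.mean() for x in u])
# target over ring: camera view, high
rows([(.0854,.553,.262,.25,185)])
```

```text
[ 0.45818596 -0.09857642  0.289477  ] [-3.23520916e-01 -3.12471820e+00  4.07988455e-05]
red px [317 206  14  32 397] z 0.014067145964109518
red r 0.08613295188325631 0.12075759019380847 mean dir 166.1782338107341 at106 [ 0.48260178 -0.09858089]
red axis 167.37271467118867
tip 219 [ 0.47828738 -0.09706318  0.16694406] ang 165.89654704575642 0.11054473646050741 0.17007718373257166
262 319 333 326.0; 266 318 335 326.5; 270 317 335 326.0; 274 317 334 325.5; 280 317 334 325.5; 290 317 333 325.0; 300 313 333 323.0; [np.float64(324.0), np.float64(324.0), np.float64(324.0)]
[0.0854, [-0.0192, 0.3724, 0.0389], [0.0, -0.001, -0.293]]
```

>>> apply_moves(moves=[[0.05,[0,0.04,0.005],[0,0,-0.035]],[0.085,[0,0.09,0.01],[0,0,-0.07]],[0.085,[0,0.14,0.015],[0,0,-0.11]],[0.085,[0,0.19,0.02],[0,0,-0.15]],[0.085,[0.003,0.24,0.025],[0,0,-0.19]],[0.085,[0.006,0.29,0.03],[0,0,-0.23]],[0.085,[0.008,0.34,0.039],[0,0,-0.27]],[0.085,[0.011,0.37,0.039],[0,0,-0.293]]])

```text
t: 10.55
tcp_pos: [0.5226, 0.2677, 0.248]
orientation: [0.14, -3.135, 0.002]
ft_force: [-0.2, -0.2, -0.2]
opening: 0.085
grip_force: 0.0
```

>>> apply_moves(moves=[[0.085,[0,0,0],[0,0,0]],[0.085,[0,0,0],[0,0,0]]])

```text
t: 10.8
tcp_pos: [0.5227, 0.2651, 0.2495]
orientation: [0.137, -3.136, 0.002]
ft_force: [0.6, 0.1, 0.3]
opening: 0.085
grip_force: 0.0
```

```bash
cat >> h.py <<'E'
def ringscan(name=None):
    s=monitor.get_state(); im,d=eyes.get_image("wrist");P=cloud(cam("wrist",s),d);np.save("pics/P.npy",P)
    if name:cv2.imwrite(name,im[:,:,::-1])
    hsv=cv2.cvtColor(im,cv2.COLOR_RGB2HSV).astype(int)
    m=(d>0)&(abs(P[...,0]-.553)<.04)&(abs(P[...,1]-.262)<.05)&(P[...,2]>.062)&(P[...,2]<.106)&(hsv[...,1]<60)
    Q=P[m];print("ring",m.sum(),Q.min(0),Q.max(0))
    T=Q[Q[:,2]>.08];r=cv2.minAreaRect(T[:,:2].astype(np.float32));print(r)
    top=Q[Q[:,2]>.096];print("top",top.mean(0))
    print(s["tcp_pos"],s["orientation"])
E
python3 - <<'E'
from h import *
ringscan("pics/w6.png")
im,d=eyes.get_image("top");P=cloud(cam("top"),d);cv2.imwrite("pics/top1.png",cv2.resize(im[180:300,260:420,::-1],(640,480),interpolation=cv2.INTER_NEAREST))
hsv=cv2.cvtColor(im,cv2.COLOR_RGB2HSV).astype(int)
Q=P[...,:2]-A;r=np.linalg.norm(Q,axis=-1);th=np.degrees(np.arctan2(Q[...,1],Q[...,0]))%360
for q in(77,167,257,347):
    k=(d>0)&(r>.096)&(r<.116)&(P[...,2]>.14)&(P[...,2]<.18)&(abs(th-q)<15);print(q,k.sum(),th[k].mean())
m=np.zeros((480,640),bool);m[255:290,310:345]=1
m&=((hsv[...,0]<6)|(hsv[...,0]>174))&(hsv[...,2]>170)&(hsv[...,1]>200);print(m.sum(),th[m].mean(),r[m].min(),r[m].max())
E
```

```text
ring 1605 [0.5413328  0.23758118 0.06202974] [0.55905169 0.2960432  0.10023972]
((0.5503674745559692, 0.2670283317565918), (0.014238547533750534, 0.05502910166978836), 4.195422649383545)
top [0.55025649 0.26694728 0.09754152]
[0.52266686 0.26507535 0.24946393] [ 1.36553981e-01 -3.13629489e+00  2.06577420e-03]
77 34 76.60782681593264
167 35 167.10946721643975
257 45 255.73709901669693
347 43 345.0013813061962
8 166.26112890505567 0.09073425352895878 0.1179567509530237
```

View pics/w6.png

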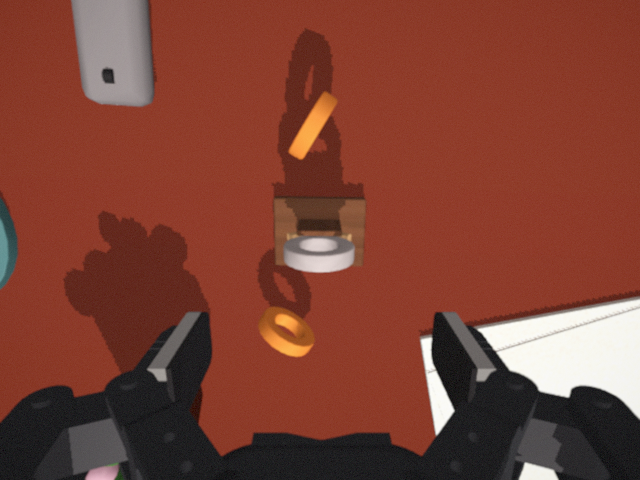

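View pics/top1.png

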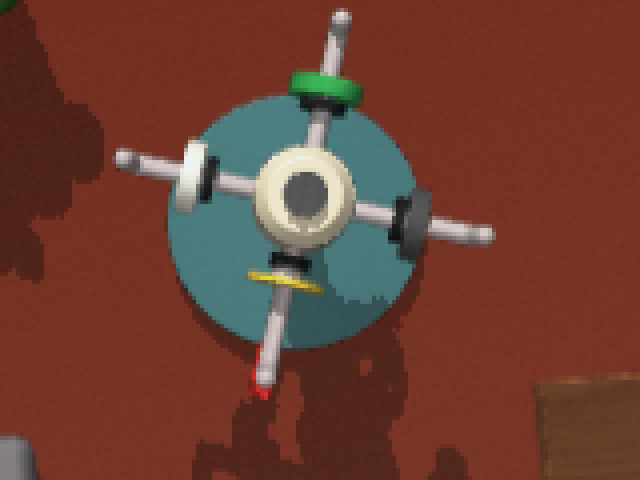

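Ring at about (319,253) px in its rest, orange look-alikes well clear; in the top view the hook (tip (265,380) in the crop) lies over the red pointer. Hook line 166.1° and pointer agree. Now the grasp.

Run:
```python
from h import *
rows([(.085,.5503,.267,.25,184.3),(.085,.5503,.267,.12,184.3),(.085,.5503,.267,.068,184.3)])
```

```text
[0.085, [-0.0274, 0.0, 0.0002], [-0.001, -0.001, 0.011]]
[0.085, [-0.0275, 0.0001, 0.1302], [-0.001, -0.001, 0.011]]
[0.085, [-0.0276, 0.0001, 0.1822], [-0.001, -0.001, 0.011]]
```

>>> apply_moves(moves=[[0.085,[-0.0275,0,0.03],[0,0,0.011]],[0.085,[-0.0275,0,0.08],[0,0,0.011]],[0.085,[-0.0275,0,0.125],[0,0,0.011]],[0.085,[-0.0275,0,0.155],[0,0,0.011]],[0.085,[-0.0275,0,0.175],[0,0,0.011]],[0.085,[-0.0275,0,0.182],[0,0,0.011]],[0.085,[-0.0275,0,0.182],[0,0,0.011]],[0.085,[-0.0275,0,0.182],[0,0,0.011]]])

```text
t: 11.9
tcp_pos: [0.5515, 0.2684, 0.0701]
orientation: [-0.119, 3.137, 0.001]
ft_force: [0.4, -0.1, 0.1]
opening: 0.085
grip_force: 0.0
```

>>> apply_moves(moves=[[0.05,[0,0,0],[0,0,0]],[0.05,[0,0,0],[0,0,0]],[0.05,[0,0,0],[0,0,0]],[0.05,[0,0,0],[0,0,0]],[0.05,[0,0,0],[0,0,0]],[0.05,[0,0,0],[0,0,0]]])

```text
t: 12.65
tcp_pos: [0.5513, 0.2657, 0.0707]
orientation: [-0.121, 3.139, -0.005]
ft_force: [-0.8, -14.5, 14.4]
opening: 0.0583
grip_force: 60.7
```

>>> apply_moves(moves=[[0.05,[0,0,-0.01],[0,0,0]],[0.05,[0,0,-0.03],[0,0,0]],[0.05,[0,0,-0.06],[0,0,0]],[0.05,[0,0,-0.09],[0,0,0]],[0.05,[0,0,-0.095],[0,0,0]],[0.05,[0,0,-0.095],[0,0,0]],[0.05,[0,0,-0.095],[0,0,0]]])

```text
t: 13.52
tcp_pos: [0.5499, 0.2678, 0.1626]
orientation: [0.12, -3.137, 0.001]
ft_force: [-0.2, -0.5, -2.5]
opening: 0.0582
grip_force: 64.6
```

Run:
```python
from h import *
s=monitor.get_state();print(s["tcp_pos"],s["orientation"],s["ft_force"],s["opening"])
im,d=eyes.get_image("wrist");P=cloud(cam("wrist",s),d);h=cv2.cvtColor(im,cv2.COLOR_RGB2HSV).astype(int)
cv2.imwrite("pics/w7.png",im[:,:,::-1])
Q=R.from_rotvec(s["orientation"]).inv().apply(P.reshape(-1,3)-s["tcp_pos"]).reshape(480,640,3)
m=(d>0)&(abs(Q[...,0])<.03)&(abs(Q[...,1])<.022)&(Q[...,2]<-.005)&(Q[...,2]>-.04)&(h[...,1]<70);q=Q[m];print(m.sum(),q.min(0),q.max(0),q[q[:,2]<-.022].mean(0))
print(cv2.minAreaRect(q[:,:2].astype(np.float32)))
rows([pol(.05,.155,166.1,.163)])
```

```text
[0.54985283 0.26783109 0.16260257] [ 1.19777184e-01 -3.13733132e+00  1.26055142e-03] [-0.20997453 -0.53616411 -2.54105307] 0.058186125935329895
7778 [-0.00672791 -0.02198686 -0.02902662] [ 0.00887105  0.02199844 -0.00504948] [ 0.00215359  0.00178573 -0.02542688]
((0.0010203276760876179, -1.0203570127487183e-05), (0.01538916490972042, 0.044086553156375885), 0.613121509552002)
[0.05, [0.1415, -0.3448, 0.0001], [-0.001, -0.002, 0.319]]
```

>>> apply_moves(moves=[[0.05,[0.017,-0.043,0],[0,0,0.04]],[0.05,[0.035,-0.086,0],[0,0,0.08]],[0.05,[0.053,-0.129,0],[0,0,0.12]],[0.05,[0.071,-0.172,0],[0,0,0.16]],[0.05,[0.088,-0.215,0],[0,0,0.2]],[0.05,[0.106,-0.258,0],[0,0,0.24]],[0.05,[0.124,-0.301,0],[0,0,0.28]],[0.05,[0.1415,-0.345,0],[0,0,0.319]]])

```text
t: 14.58
tcp_pos: [0.4349, -0.0879, 0.1632]
orientation: [-0.382, -3.117, -0.0]
ft_force: [-0.2, 0.1, -2.4]
opening: 0.0582
grip_force: 64.7
```

>>> apply_moves(moves=[[0.05,[0,0,0],[0,0,0]],[0.05,[0,0,0],[0,0,0]],[0.05,[0,0,0],[0,0,0]]])

```text
t: 14.95
tcp_pos: [0.4361, -0.0858, 0.1636]
orientation: [-0.378, -3.118, -0.0]
ft_force: [0.5, 0.9, -0.9]
opening: 0.0581
grip_force: 64.9
```

Run:
```python
from h import *
s=monitor.get_state();print(s["tcp_pos"],s["orientation"],s["ft_force"],s["opening"])
im,d=eyes.get_image("wrist");cv2.imwrite("pics/w8.png",im[:,:,::-1])
im,d=eyes.get_image("scene");P=cloud(cam("scene"),d);cv2.imwrite("pics/s8.png",cv2.resize(im[150:300,230:430,::-1],(800,600),interpolation=cv2.INTER_CUBIC))
h=cv2.cvtColor(im,cv2.COLOR_RGB2HSV).astype(int)
Q=P[...,:2]-A;r=np.linalg.norm(Q,axis=-1);th=np.degrees(np.arctan2(Q[...,1],Q[...,0]))%360
k=(d>0)&(r>.085)&(r<.12)&(P[...,2]>.14)&(P[...,2]<.18)&(abs(th-167)<12);print(k.sum(),th[k].mean(),P[k].min(0),P[k].max(0))
```

```text
[ 0.43606013 -0.08583879  0.16360896] [-3.78116662e-01 -3.11843287e+00 -2.31417153e-04] [ 0.46748698  0.94730547 -0.91348314] 0.05808125906249281
82 164.6063348019626 [ 0.47639879 -0.10668858  0.14503695] [ 0.50377365 -0.09131924  0.16982906]
```

View pics/w8.png

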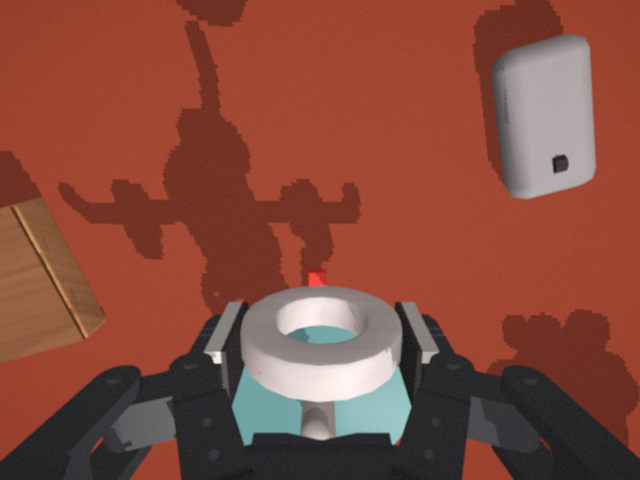

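View pics/s8.png

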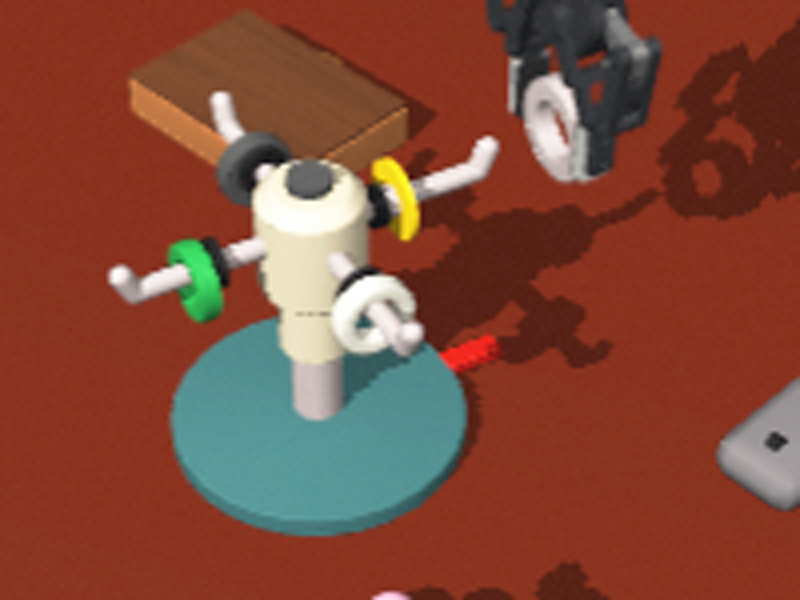

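The ring (centre ≈(322,340)) stands square in front of the hook, ball at (317,425), about 2 mm to the left of the ring's centre. Shift, lower 6 mm, go over the tip.

>>> apply_moves(moves=[[0.05,[0,-0.0018,0.006],[0,0,0]],[0.05,[0,-0.0018,0.006],[0,0,0]],[0.05,[-0.008,-0.0018,0.006],[0,0,0]],[0.05,[-0.016,-0.0018,0.006],[0,0,0]],[0.05,[-0.022,-0.0018,0.006],[0,0,0]],[0.05,[-0.026,-0.0018,0.006],[0,0,0]],[0.05,[-0.03,-0.0018,0.006],[0,0,0]],[0.05,[-0.03,-0.0018,0.006],[0,0,0]]])

```text
t: 16.05
tcp_pos: [0.4647, -0.0957, 0.1578]
orientation: [0.381, 3.118, 0.0]
ft_force: [0.4, 0.7, -2.0]
opening: 0.0582
grip_force: 64.9
```

Run:
```python
from h import *
s=monitor.get_state();print(s["tcp_pos"],s["orientation"],s["ft_force"])
im,d=eyes.get_image("wrist");cv2.imwrite("pics/w9.png",im[240:480,160:480,::-1])
print(np.linalg.norm(s["tcp_pos"][:2]-A))
```

```text
[ 0.46470911 -0.09569097  0.15779153] [3.80508456e-01 3.11843010e+00 1.99033223e-06] [ 0.42649736  0.65729077 -1.95524528]
0.12406385827110214
```

View pics/w9.png

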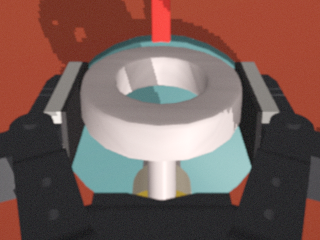

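Hook (u≈161 in the crop) is centred on the ring (u≈161). Advancing.

>>> apply_moves(moves=[[0.05,[-0.005,0,0],[0,0,0]],[0.05,[-0.01,0,0],[0,0,0]],[0.05,[-0.015,0,0],[0,0,0]],[0.05,[-0.02,0,0],[0,0,0]]])

```text
t: 16.6
tcp_pos: [0.4843, -0.1005, 0.1578]
orientation: [0.38, 3.118, 0.0]
ft_force: [0.2, -0.4, -2.6]
opening: 0.0581
grip_force: 64.9
```

>>> apply_moves(moves=[[0.05,[-0.005,0,0],[0,0,0]],[0.05,[-0.01,0,0],[0,0,0]],[0.05,[-0.015,0,0],[0,0,0]],[0.05,[-0.02,0,0],[0,0,0]]])

```text
t: 17.1
tcp_pos: [0.5037, -0.1053, 0.1578]
orientation: [0.38, 3.118, 0.0]
ft_force: [-0.4, 0.2, -2.0]
opening: 0.058
grip_force: 64.9
```

>>> apply_moves(moves=[[0.05,[-0.003,0,0],[0,0,0]],[0.05,[-0.006,0,0],[0,0,0]],[0.05,[-0.009,0,0],[0,0,0]],[0.05,[-0.011,0,0],[0,0,0]],[0.05,[-0.013,0,0],[0,0,0]]])

```text
t: 17.73
tcp_pos: [0.516, -0.1084, 0.1578]
orientation: [-0.38, -3.118, -0.0]
ft_force: [-0.1, 0.2, -2.2]
opening: 0.058
grip_force: 64.9
```

>>> apply_moves(moves=[[0.05,[-0.0015,0,0],[0,0,0]],[0.05,[-0.003,0,0],[0,0,0]],[0.05,[-0.0045,0,0],[0,0,0]]])

```text
t: 18.1
tcp_pos: [0.5204, -0.1095, 0.1578]
orientation: [-0.38, -3.118, 0.0]
ft_force: [0.6, -0.4, -3.3]
opening: 0.0586
grip_force: 64.9
```

>>> apply_moves(moves=[[0.05,[-0.001,0,0],[0,0,0]],[0.05,[-0.002,0,0],[0,0,0]],[0.05,[-0.003,0,0],[0,0,0]]])

```text
t: 18.48
tcp_pos: [0.5233, -0.1102, 0.1578]
orientation: [-0.38, -3.118, 0.0]
ft_force: [-0.6, -0.3, -2.3]
opening: 0.0583
grip_force: 64.9
```

>>> apply_moves(moves=[[0.05,[-0.001,0,0],[0,0,0]],[0.05,[-0.002,0,0],[0,0,0]],[0.05,[-0.002,0,0],[0,0,0]]])

```text
t: 18.85
tcp_pos: [0.5252, -0.1107, 0.1578]
orientation: [-0.38, -3.118, -0.0]
ft_force: [-0.1, -0.7, -1.7]
opening: 0.0582
grip_force: 64.9
```

>>> apply_moves(moves=[[0.05,[-0.001,0,0],[0,0,0]],[0.05,[-0.002,0,0],[0,0,0]],[0.05,[-0.002,0,0],[0,0,0]]])

```text
t: 19.23
tcp_pos: [0.5272, -0.1111, 0.1578]
orientation: [-0.38, -3.118, 0.0]
ft_force: [-0.2, 0.0, -1.4]
opening: 0.0583
grip_force: 64.9
```

>>> apply_moves(moves=[[0.05,[-0.001,0,0],[0,0,0]],[0.05,[-0.0015,0,0],[0,0,0]],[0.05,[-0.0015,0,0],[0,0,0]]])

```text
t: 19.6
tcp_pos: [0.5282, -0.1114, 0.1577]
orientation: [-0.38, -3.118, -0.0]
ft_force: [-2.3, 0.7, -1.4]
opening: 0.0584
grip_force: 65.0
```

>>> apply_moves(moves=[[0.05,[-0.001,0,0],[0,0,0]],[0.05,[-0.0015,0,0],[0,0,0]],[0.05,[-0.0015,0,0],[0,0,0]]])

```text
t: 19.98
tcp_pos: [0.5292, -0.1117, 0.1576]
orientation: [-0.38, -3.117, -0.0]
ft_force: [-5.2, 0.9, -0.2]
opening: 0.058
grip_force: 65.0
```

>>> apply_moves(moves=[[0.05,[-0.0008,0,0],[0,0,0]],[0.05,[-0.0016,0,0],[0,0,0]],[0.05,[-0.0016,0,0],[0,0,0]],[0.05,[-0.0016,0,0],[0,0,0]]])

```text
t: 20.48
tcp_pos: [0.53, -0.1118, 0.1573]
orientation: [-0.38, -3.115, -0.001]
ft_force: [-7.0, 2.3, 0.6]
opening: 0.0581
grip_force: 65.1
```

>>> apply_moves(moves=[[0.05,[-0.0008,0,0],[0,0,0]],[0.05,[-0.0014,0,0],[0,0,0]],[0.05,[-0.0014,0,0],[0,0,0]],[0.05,[-0.0014,0,0],[0,0,0]]])

```text
t: 20.98
tcp_pos: [0.5307, -0.112, 0.1571]
orientation: [-0.379, -3.113, -0.001]
ft_force: [-8.8, 2.6, 1.3]
opening: 0.0585
grip_force: 65.2
```

>>> apply_moves(moves=[[0.05,[-0.0005,0,0],[0,0,0]],[0.05,[-0.0005,0,0],[0,0,0]],[0.05,[-0.0005,0,0],[0,0,0]]])

```text
t: 21.35
tcp_pos: [0.531, -0.1121, 0.1571]
orientation: [-0.379, -3.113, -0.001]
ft_force: [-9.3, 2.3, 2.7]
opening: 0.0578
grip_force: 65.2
```

>>> apply_moves(moves=[[0.05,[0.002,0,0],[0,0,0]],[0.05,[0.005,0,0],[0,0,0]],[0.05,[0.0085,0,0],[0,0,0]],[0.05,[0.0085,0,0.004],[0,0,0]],[0.05,[0.0085,0,0.008],[0,0,0]],[0.05,[0.0085,0,0.012],[0,0,0]],[0.05,[0.0085,0,0.014],[0,0,0]],[0.05,[0.0085,0,0.0145],[0,0,0]]])

```text
t: 22.35
tcp_pos: [0.5251, -0.1107, 0.1431]
orientation: [-0.38, -3.118, -0.0]
ft_force: [0.4, -0.2, -1.9]
opening: 0.0584
grip_force: 64.9
```

>>> apply_moves(moves=[[0.05,[0,0,0],[0,0,0]]])

```text
t: 22.48
tcp_pos: [0.5252, -0.1107, 0.1433]
orientation: [0.38, 3.118, -0.0]
ft_force: [0.0, 0.3, -1.9]
opening: 0.0584
grip_force: 64.9
```

Pushed with ~9.6 N, backed off. Lower until the bar carries it.

>>> apply_moves(moves=[[0.05,[0,0,0.0005],[0,0,0]],[0.05,[0,0,0.001],[0,0,0]],[0.05,[0,0,0.0015],[0,0,0]],[0.05,[0,0,0.0015],[0,0,0]]])

```text
t: 22.98
tcp_pos: [0.5251, -0.1106, 0.1418]
orientation: [-0.38, -3.118, -0.0]
ft_force: [-0.6, 0.1, -2.7]
opening: 0.0579
grip_force: 64.9
```

>>> apply_moves(moves=[[0.05,[0,0,0.0005],[0,0,0]],[0.05,[0,0,0.001],[0,0,0]],[0.05,[0,0,0.001],[0,0,0]]])

```text
t: 23.35
tcp_pos: [0.5253, -0.1107, 0.1412]
orientation: [0.38, 3.118, -0.0]
ft_force: [-0.8, 0.5, 4.0]
opening: 0.058
grip_force: 65.3
```

>>> apply_moves(moves=[[0.062,[0,0,0],[0,0,0]],[0.066,[0,0,0],[0,0,0]],[0.07,[0,0,0],[0,0,0]],[0.076,[0,0,0],[0,0,0]],[0.08,[0,0,0],[0,0,0]],[0.08,[0,0,0],[0,0,0]]])

```text
t: 24.1
tcp_pos: [0.5252, -0.1106, 0.1408]
orientation: [-0.381, -3.118, -0.0]
ft_force: [-0.6, -0.1, -0.2]
opening: 0.0795
grip_force: 0.0
```

>>> apply_moves(moves=[[0.08,[0,0,-0.005],[0,0,0]],[0.08,[0,0,-0.02],[0,0,0]],[0.08,[0,0,-0.05],[0,0,0]],[0.08,[0,0,-0.09],[0,0,0]],[0.08,[0.03,0,-0.13],[0,0,0]],[0.08,[0.07,0,-0.14],[0,0,0]],[0.08,[0.07,0,-0.14],[0,0,0]],[0.08,[0.07,0,-0.14],[0,0,0]]])

```text
t: 25.1
tcp_pos: [0.4579, -0.094, 0.2817]
orientation: [0.38, 3.117, -0.0]
ft_force: [0.2, -0.9, 0.3]
opening: 0.0799
grip_force: 0.0
```

Run:
```python
from h import *
wristscan("pics/w10.png")
rgb=[cv2.imread("pics/w10.png")[160:480,120:520]];im,d=eyes.get_image("scene");rgb.append(cv2.resize(im[150:310,230:430,::-1],(400,320)))
cv2.imwrite("pics/f.png",np.hstack(rgb))
```

```text
red px [314 209  14  32 399] z 0.014057373650625704
red r 0.08591655308871805 0.12016641546991876 mean dir 166.29179118106364 at106 [ 0.48270479 -0.09905157]
red axis 169.12610827857952
tip 228 [ 0.47835376 -0.09704657  0.16692849] ang 165.87980255355555 0.11048440514679099 0.16996715625714048
```

View pics/f.png

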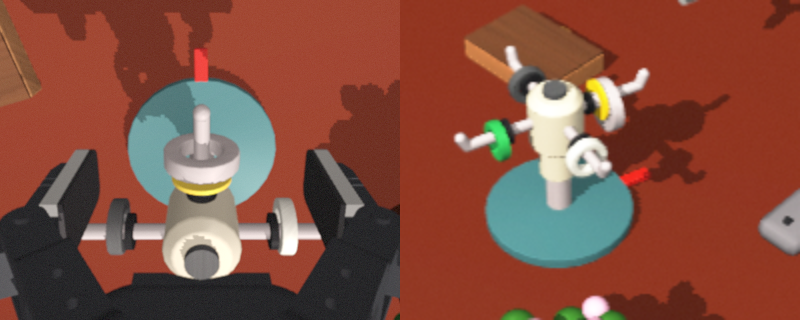

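The ring hangs on the hook (left view (202,155)) in front of the yellow pad, the hook tip (202,115) in line with the red pointer (201,65). The gripper is clear of everything, so I am handing in.

```bash
python3 -c "
from station import workorder;print(workorder.finish_job())"
```

```text
the job is handed in; nothing more can be done
None
```

I turned the rack so the empty hook stands over the pointer (within about 0.4° in the last wrist view). Then I took the steel ring from its rest, passed it over the hook, pushed it against the pad with about 9.6 N, hung it and let go, and handed the job in at about 25 s.

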